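# Seat the lens barrel in the V-block of the optical bench and hold it down

### The arm

A 6-joint arm with a two-finger parallel gripper is mounted at the origin on the work surface. World frame = base frame: x ahead of the robot, y to its left, z up, the work surface at z = 0. Lengths are in m, angles in rad, forces in N, time in s.
With the tool pointing down it reaches from about 0.375 to 0.975 m from the base axis. Payload 3.8 kg.
Tool frame: the origin (TCP) lies on the centre line of the jaws, within the pads' length; the fingertips stand 8 mm ahead of it and the grasp point (between the pads) lies 11 mm behind it; z points along the fingers, y is the direction in which the jaws open and shut (so a half turn about z gives the same grasp; the last joint's range is limited). The gripper opens to 85 mm and grips with 20 to 120 N. Pads are 22 mm wide; open, the fingers measure 114 mm over their backs; the gripper's body (76 mm by 85 mm) begins 54 mm behind the grasp point. The pads swing forward as they close: fully open they stand 13 mm farther back than shut.
Start: joints at [-1.249, 0.264, 1.604, -0, 1.274, -0.037], TCP at [0.237, -0.632, 0.239] pointing down, gripper open.
Joint ranges: [-2.63, 2.63], [-0.94, 2.18], [0.31, 2.57], [-1.31, 4.45], [0, 2.66], [-2.55, 2.55]. Speed limits (rad/s): [2.57, 2.57, 3.14, 3.14, 3.14, 3.14].

### API

Orientations are given as a rotation vector (axis times angle).
In Python, from workcell import * gives the robot as it stands.
- The arm moves only by the tool play_rows, never from a script. Its arguments are lists of equal length, an entry for each row: "slide": the shift along the tool's x, y, z in cm, a list of three; "delta_rot": the turn, a rotation vector about the tool's x, y, z in rad, a list of three. In form: {"slide": [[x, y, z], ...], "delta_rot": [[wx, wy, wz], ...]}. A call has 1 to 12 rows; each row is the pose to reach, as a shift and turn from the pose measured when the call began, along the tool's axes at that moment; what a row does not reach only later rows make up. A row lasts 1/12 s, in which the tool goes at most 41.7 mm and 7.16 degrees, less where a joint would pass 70% of its speed; a pose out of reach is approached as far as the arm can. A call with a gripper value outside its range is refused whole. "hand" is the opening, from 0 (shut) to 1 (fully open), set as the call begins (left out, the last holds). The fingers move at their own pace and stop on an object; "force" is the grip in N (left out, the last holds). Time passes only in rows, so rows that repeat a pose let the fingers close. It gives the time, the measured TCP pose, the force and the opening at its end, in the units of the state.
- read_state(): the state, without advancing time (a new reading comes with each control period).
- read_camera(name): name is "scene" or "top" or "wrist"; returns a dict with "image" (384x512x3 uint8, red, green, blue), "depth" (384x512 float32, m along the optical axis (not along the pixel's ray), 0 where there is no reading), "fovy" (degrees; the focal length in pixels is half the picture's height over the tangent of half this angle, whatever the lens; pixels are square), "cx", "cy" (the principal point, pixels), "world_from_camera" (4x4, takes a point from camera to world coordinates); the wrist camera has in their place "hand_eye" (4x4, takes a point from camera to tool coordinates, whose origin is the TCP and whose axes are the flange's). Camera axes: x right, y up, looking along -z (the intrinsics and any distortion apply to the point x, -y, -z); pixel columns grow to the right and rows downward; lengths in m; the calibration is good to about 2 mm. A picture is of the moment at which its call begins: read the wrist's pose just before it.
- finish_job(): hands the job in, once; it reports no verdict.
Trained networks look in a picture, given as the dict that the camera call returned (one of the last four; its "shot" number tells which), for a name from the list of things; names that differ only in an ending like _2 or _b are one class to them, and where a whole thing is asked for, a point or a joint stands for the part that bears it (a point fixed in the world has none). Each returns a list of dicts, best first, with "conf" (0 to 1); they miss things now and then, are a little off and sometimes report something else, mostly with a low value. They report only what shows in the picture. A call takes as long as a camera call. They do not tell look-alikes from the thing itself.
- spot_in(target, picture): "bbox" ([centre column, centre row, width, height] in pixels, round what is visible of it).
- landmark_of(target, picture): "at" ([column, row] in pixels: a listed point, or the origin of a listed thing).
The state is a dict: "time": time; "q": joint angles; "joint_vel": joint speeds; "joint_torque": joint torques, N m; "tool_pos": TCP position; "tcp_rot": TCP orientation; "wrist_force": force on the tool from outside, world axes, zero at the start; "torque": the same for the moment, N m; "width": opening from 0.0 (shut) to 1.0 (fully open).
Only numpy, scipy, OpenCV 4.12 (cv2) and the standard library are available. Lean on these libraries where they do the work, as an engineer would, in place of code of your own. Each camera call takes 0.05 s, during which the arm holds its last target.

### The job

On the classroom's optical bench, slide the empty lens carriage along its rail by the black knob until its pointer stands on the middle of the red tape on the scale. Then take the lens barrel with the blue bands out of its plywood cradle, lay it in the carriage's V-block, centred lengthwise, and hold it pressed down with light, steady pressure (about 15 N) so that it bears on both faces of the V while a classmate fetches the clamp bar. Finish while still pressing it there; set it in gently, do not let the carriage leave its mark, and leave the yellow-banded barrel, the display and the clamp bar where they are.

Things in the scene. Friction and masses are not known exactly. Their poses are not given: they have to be found in the camera images.
- rail_mid (a point): Middle of the optical bench's aluminium rail, on its top face, 25 mm above the table. The rail is 66 mm wide, 500 mm long, fixed to the table. Axes: y along the rail (towards the light sensor), x across it (away from the robot), z up. A white scale ledge, 28 mm wide and 10 mm high, runs along its +x side.
- lamp (a point): Front lens of the black lamp at the rail's -y end. Its housing, 62 mm wide, 99 mm long with its nose and 122 mm high, lies wholly on the -y side of this point; keep clear of it. Axes as rail_mid.
- sensor (a point): Middle of the light sensor on the blue upright board (60 mm wide, 117 mm high) at the rail's +y end; a white meter, 66 mm high, stands behind it. All of it lies on the +y side of this point; keep clear. Axes as rail_mid.
- carriage (a joint): Position of the lens carriage along the rail (m): 0 with the carriage at the middle of the rail, growing along the rail's y; range -0.13 to 0.13. It slides with about 4 N of friction and stays where it is left.
- knob (a point): Centre of the carriage's grip knob: an upright black cylinder, 18 mm diameter, 34 mm tall, its top 60 mm above the table, this point 45 mm above the table. It stands on a tab (top 26 mm above the table, 28 mm wide along the rail) on the robot's side of the carriage, 58 mm from the rail's middle line; its axis stands 19 mm from the edge of the carriage plate. Axes as rail_mid.
- pointer (a point): Tip of the carriage's small black pointer, which hangs from the far (+x) side of the carriage just above the white scale. It lies on the carriage's mid line: at the same place along the rail as the knob and v_seat. Axes as rail_mid.
- tape_mark (a point): Centre of a strip of red tape, 10 mm wide along the rail and 27 mm across it, stuck flat on the white scale ledge. It marks where the pointer must stand. Axes as rail_mid.
- v_seat (a point): Where the barrel's centre lies when it is seated and centred in the V-block: 81 mm above the table, over the rail's middle line. Moves with the carriage; axes as rail_mid (the V runs along y). The grey V-block is 64 mm wide across the rail, 60 mm long along it, its flat top 12.9 mm below this point. The carriage plate under it is 100 mm long, its top 37 mm above the table.
- v_near: The V-block's cheek on the robot's side (rail's -x); its 45 degree face is one of the two contact lines. The V is 90 degrees, open to the top, its bottom line 34 mm below v_seat. Origin on the rail's middle line at table height; axes as rail_mid.
- v_far: The V-block's cheek on the far side (rail's +x), with the other 45 degree face. Origin and axes as v_near.
- barrel: The lens barrel to be seated (loose). Same point and axes as barrel_center.
- barrel_center (a point): Centre of the lens barrel to be seated: an aluminium cylinder, 48 mm diameter, 90 mm long, about 0.2 kg, with a blue band near each end and a glass lens at each end. Its own y axis is the barrel's axis. It starts lying in a plywood cradle with its centre 42 mm above the table.
- cradle_a: Plywood cradle that holds the blue-banded barrel, fixed to the table; origin at the centre of its underside. Base 60 x 86 x 5 mm; two notched plates, 6 mm thick, across the barrel at y = -35 and +35 mm (own y is along the barrel), 60 mm wide and 28 mm high; between them 64 mm are free above the base for fingers.
- cradle_b: The same cradle, holding the yellow-banded barrel.
- spare_center (a point): Centre of the other lens barrel, of the same size, with yellow bands. It stays in its cradle.
- spare: The yellow-banded barrel itself; same point and axes as spare_center.
- display: Small display board, 36 x 80 x 16 mm, lying on the table; origin at the centre of its underside. Leave it alone.
- clamp_bar: Dark clamp bar with two brass thumb nuts, 18 x 74 x 16 mm, lying on the table; origin at the centre of its underside. Leave it alone.
Not all that is in view belongs to the job. What is shaped like the barrel but green is not meant.

How it is judged:
On the way, in this order (a step that is already met when the one before it is completed fails the run):
1. the carriage's pointer stands on the red tape (within 6 mm of its middle) while the barrel is still out of the V-block, and the carriage is at rest (y of pointer in the frame of tape_mark between -0.006 and 0.006 m and velocity of joint carriage between -0.005 and 0.005 m/s and distance between barrel_center and v_seat above 0.06 m), for 0.2 s.
2. the blue-banded barrel lies in the V-block, touching both faces (contact force between barrel and v_near above 0.3 N and contact force between barrel and v_far above 0.3 N and distance between barrel_center and v_seat below 0.01 m), for 0.2 s.
At the end, for the whole second after the job is handed in: Still pressed by the robot: 3.5 to 25 N on each V face, barrel along the V within 0.05 rad, centred within 8 mm lengthwise and 2.5 mm sideways and in height, at rest; pointer within 6 mm of the tape's middle; other barrel, display and clamp bar within 15 mm of their start (y of pointer in the frame of tape_mark between -0.006 and 0.006 m and contact force between barrel and v_near between 3.5 and 25 N and contact force between barrel and v_far between 3.5 and 25 N and (contact force between barrel and the fingers above 2 N or contact force between barrel and the arm above 2 N) and angle between the y axis of barrel_center and the y axis of v_seat, either way round below 0.05 rad and y of barrel_center in the frame of v_seat between -0.008 and 0.008 m and x of barrel_center in the frame of v_seat between -0.0025 and 0.0025 m and z of barrel_center in the frame of v_seat between -0.0025 and 0.0025 m and linear speed of barrel below 0.01 m/s and distance of each of spare_center, display, clamp_bar from where it was at the start of the episode below 0.015 m); the arm keeps its last pose, push and grip.
It fails at once if the barrel is dropped or rammed into the V (over 60 N on a face) (contact force between barrel and v_near above 60 N or contact force between barrel and v_far above 60 N).
It fails at once if the yellow-banded barrel, the display or the clamp bar is moved by more than 15 mm (distance of any of spare_center, display, clamp_bar from where it was at the start of the episode above 0.015 m).
It also fails if it takes over 72 s, if anything falls off the work surface, if the arm or the gripper's body presses on something with over 40 N, if the wrist force passes 120 N, or if a joint passes its speed limit or range.

## Working session

There is one attempt and no reset: what is moved stays moved. The work goes in short steps, Python scripts to look and compute and a tool call to move; the robot and the scene stay as the last step left them, time stands still between calls to the robot, and variables do not carry over. Pictures are saved under pics/ and viewed, and the job is handed in when it is done.

Besides the shell and the picture viewer there is one more tool, called as name(argument=value, ...), one argument or row to a line, values as JSON. play_rows: Moves the arm, as the interface text tells. Its arguments: {"type":"object","properties":{"slide":{"type":"array"},"delta_rot":{"type":"array"},"hand":{"type":"number"},"force":{"type":"number"}},"required":["slide","delta_rot"]}

```bash
ls; mkdir -p pics; python3 - <<'E'
from workcell import *
import cv2
print(read_state())
for n in("scene","top","wrist"):
    p=read_camera(n)
    cv2.imwrite(f"pics/a_{n}.png",p["image"][:,:,::-1])
    print(n,{k:v for k,v in p.items() if k not in("image","depth")})
E
```

```text
pics
{'time': 0.0, 'q': array([-1.24887377e+00,  2.64753155e-01,  1.60534979e+00, -2.17320804e-05,
        1.27369750e+00, -3.69031995e-02]), 'joint_vel': array([ 2.50807384e-04,  1.57642518e-03, -7.40729330e-05,  2.77778672e-04,
        4.11005387e-04, -1.95914332e-03]), 'joint_torque': array([ 1.94292275e-03, -5.15111518e+01, -3.67313755e+01,  2.41291309e-04,
        1.28470862e-02, -1.79874411e-05]), 'tool_pos': array([ 0.23681109, -0.63134837,  0.23797507]), 'tcp_rot': array([-3.08901655e+00, -5.60243583e-01,  5.24485240e-04]), 'wrist_force': array([ 0.54521617,  0.4152125 , -0.16619557]), 'torque': array([-0.00819021, -0.04070704,  0.02165305]), 'width': 1.0000156144768728}
scene {'fovy': 47.58527022338961, 'cx': 252.93298370172286, 'cy': 193.90789448234037, 'world_from_camera': array([[ 0.35005518, -0.64381294,  0.68041624,  1.22956544],
       [ 0.93668994,  0.23394275, -0.26054316, -0.33224145],
       [ 0.00856261,  0.72854354,  0.68494598,  0.79477965],
       [ 0.        ,  0.        ,  0.        ,  1.        ]]), 'shot': 1}
top {'fovy': 57.031730453611026, 'cx': 249.22808895143712, 'cy': 191.8518050117442, 'world_from_camera': array([[-0.006405  ,  0.99444563, -0.10505647,  0.46830037],
       [-0.99971506, -0.00395199,  0.02354097, -0.0648154 ],
       [ 0.02299503,  0.10517731,  0.99418759,  0.85596038],
       [ 0.        ,  0.        ,  0.        ,  1.        ]]), 'shot': 2}
wrist {'fovy': 64.84175516193856, 'cx': 252.74033863846446, 'cy': 189.32333683315792, 'hand_eye': array([[ 7.45399365e-04,  9.50852624e-01,  3.09642910e-01,
         7.93317706e-02],
       [ 9.99999529e-01, -5.16059032e-04, -8.22569873e-04,
         2.07961046e-04],
       [-6.22348702e-04,  3.09643377e-01, -9.50852561e-01,
        -1.34346389e-01],
       [ 0.00000000e+00,  0.00000000e+00,  0.00000000e+00,
         1.00000000e+00]]), 'shot': 3}
```

View pics/a_scene.png

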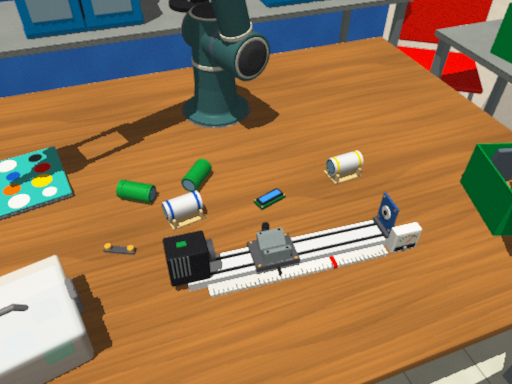

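View pics/a_top.png

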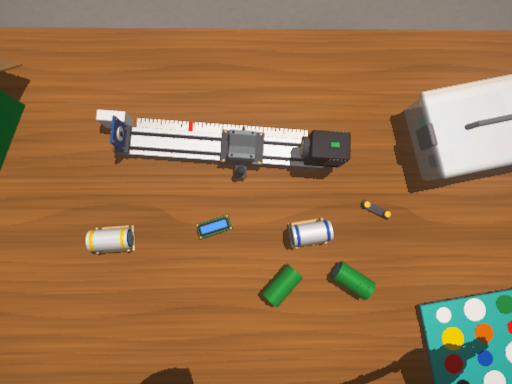

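View pics/a_wrist.png

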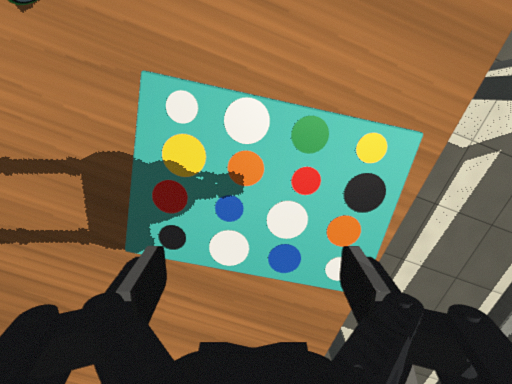

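The scene view shows the barrel with blue bands at (184,208), the knob at (265,227) and the tape at (333,262). In the top view they are at (311,233), (240,172) and (191,127). Next I'll triangulate the named points from these two views.

```bash
cat > h.py <<'E'
from workcell import *
import numpy as np, cv2
from scipy.spatial.transform import Rotation as R
np.set_printoptions(precision=4,suppress=True)
def f_(p): return p["image"].shape[0]/2/np.tan(np.radians(p["fovy"])/2)
def T_(p,s=None):
    if "world_from_camera" in p: return p["world_from_camera"]
    M=np.eye(4); M[:3,:3]=R.from_rotvec(s["tcp_rot"]).as_matrix(); M[:3,3]=s["tool_pos"]
    return M@p["hand_eye"]
def ray(p,uv,s=None):
    f=f_(p);d=np.array([(uv[0]-p["cx"])/f,-(uv[1]-p["cy"])/f,-1.]);T=T_(p,s)
    return T[:3,3],T[:3,:3]@d
def at_z(p,uv,z,s=None):
    o,d=ray(p,uv,s); return o+d*(z-o[2])/d[2]
def at_depth(p,uv,s=None):
    o,d=ray(p,uv,s); return o+d*p["depth"][int(round(uv[1])),int(round(uv[0]))]
def proj(p,X,s=None):
    T=np.linalg.inv(T_(p,s));c=T[:3,:3]@np.asarray(X)+T[:3,3];f=f_(p)
    return np.array([p["cx"]+f*c[0]/-c[2],p["cy"]+f*c[1]/c[2]])
def tri(*rays):
    A=np.zeros((3,3));b=np.zeros(3)
    for o,d in rays:
        d=d/np.linalg.norm(d);P=np.eye(3)-np.outer(d,d);A+=P;b+=P@o
    x=np.linalg.solve(A,b)
    res=[np.linalg.norm((np.eye(3)-np.outer(d,d)/(d@d))@(x-o)) for o,d in rays]
    return x,max(res)
def tool():
    s=read_state();return s,R.from_rotvec(s["tcp_rot"]).as_matrix()
E
python3 - <<'E'
from h import *
a=read_camera("scene");b=read_camera("top")
for n in["rail_mid","lamp","sensor","knob","pointer","tape_mark","v_seat","barrel_center","spare_center","display","clamp_bar","cradle_a"]:
    A=landmark_of(n,a);B=landmark_of(n,b)
    print(n,[(np.round(x["at"],1),round(x["conf"],2)) for x in A[:3]],[(np.round(x["at"],1),round(x["conf"],2)) for x in B[:3]])
    for x in A[:2]:
      for y in B[:2]:
        X,r=tri(ray(a,x["at"]),ray(b,y["at"]))
        if r<.01:print("   ",X,round(r,4))
E
```

```text
rail_mid [(array([294.8, 250.7]), 0.83)] [(array([216.9, 145.3]), 0.7), (array([239.3, 151.3]), 0.32)]
    [ 0.6691 -0.0101  0.0179] 0.003
lamp [(array([211.3, 249.4]), 0.84)] [(array([300. , 147.5]), 0.66), (array([190.3, 124.5]), 0.35)]
    [ 0.6496 -0.2003  0.0789] 0.0023
sensor [(array([384.4, 214.4]), 0.89)] [(array([119.1, 134.8]), 0.57)]
    [0.6806 0.2068 0.0721] 0.0019
knob [(array([263.2, 228.2]), 0.85), (array([270.6, 263. ]), 0.18)] [(array([238. , 169.6]), 0.79)]
    [ 0.6044 -0.0621  0.0469] 0.004
    [ 0.6251 -0.055  -0.0616] 0.0026
pointer [(array([276. , 273.2]), 0.74), (array([341.3, 161.5]), 0.2)] [(array([244. , 126.9]), 0.88)]
    [ 0.714  -0.0757  0.0201] 0.003
tape_mark [(array([271. , 259.8]), 0.73), (array([335.7, 262. ]), 0.38), (array([184.8, 212.2]), 0.31)] [(array([190.4, 123.2]), 0.56)]
    [0.7268 0.0593 0.0143] 0.0019
v_seat [(array([272.3, 235.6]), 0.86)] [(array([240.9, 143.3]), 0.58)]
    [ 0.6591 -0.0663  0.081 ] 0.0012
barrel_center [(array([199.4, 177. ]), 0.9), (array([182.5, 208.4]), 0.89)] [(array([349.4, 279.4]), 0.97), (array([280.3, 283.7]), 0.84), (array([311.8, 231.8]), 0.77)]
    [ 0.3427 -0.1525  0.0169] 0.0033
spare_center [(array([344. , 161.5]), 0.62), (array([268.5, 199.7]), 0.52)] [(array([109.5, 236.2]), 0.71)]
    [0.4544 0.2293 0.0506] 0.0008
display [(array([266.3, 198.3]), 0.66)] [(array([216.6, 226.6]), 0.74)]
    [ 0.4751 -0.0062  0.0075] 0.0004
clamp_bar [(array([121.2, 248.9]), 0.64)] [(array([373.5, 206.8]), 0.78)]
    [ 0.5201 -0.3849  0.0104] 0.0
cradle_a [(array([185.9, 216.8]), 0.75), (array([343.8, 174.2]), 0.62)] [(array([120. , 239.2]), 0.72), (array([308.3, 234.7]), 0.65)]
    [ 0.4558 -0.2225 -0.0028] 0.0053
    [ 0.449   0.2315 -0.002 ] 0.0073
```

```bash
cat >> h.py <<'E'
def plan(pos,yaxis):
    """slide (cm) and delta_rot to go to pos, tool down, tool y along +-yaxis (nearest)"""
    s,M=tool(); y=np.array([yaxis[0],yaxis[1],0.]);y/=np.linalg.norm(y)
    best=None
    for sg in(1,-1):
        Y=y*sg;Z=np.array([0,0,-1.]);X=np.cross(Y,Z);N=np.stack([X,Y,Z],1)
        rv=R.from_matrix(M.T@N).as_rotvec()
        if best is None or np.linalg.norm(rv)<np.linalg.norm(best):best=rv
        print("  opt",sg,"rot",rv)
    print("slide cm",M.T@(np.array(pos)-s["tool_pos"])*100,"rot",best,"t",s["time"],"q6",s["q"][5],"q1",s["q"][0])
E
python3 - <<'E'
from h import *
a=read_camera("scene");b=read_camera("top")
X,r=tri(ray(a,(182.5,208.4)),ray(b,(311.8,231.8)));print("barrel",X,r)
# barrel segmentation in top: elevated pixels via depth
h,w=b["depth"].shape
pts=np.array([at_depth(b,(u,v)) for v in range(205,262) for u in range(275,350) if b["depth"][v,u]>0])
k=(pts[:,2]>.05)&(pts[:,2]<.09)
P=pts[k];print(len(P),P.mean(0),P[:,2].max());U,S,V=np.linalg.svd((P-P.mean(0))[:,:2],full_matrices=False);print(V,S)
ax=V[0];t=(P-P.mean(0))[:,:2]@ax;print(t.min(),t.max(), P.mean(0)[:2]+ax*(t.min()+t.max())/2)
im=b["image"].astype(int)
# rail/tape/pointer
red=(im[...,0]>170)&(im[...,1]<70)&(im[...,2]<70);v,u=np.nonzero(red[100:160,150:230]);v+=100;u+=150
print("tape px",u.mean(),v.mean(),len(u),at_z(b,(u.mean(),v.mean()),.01))
im=a["image"].astype(int)
red=(im[...,0]>170)&(im[...,1]<70)&(im[...,2]<70);v,u=np.nonzero(red[240:290,300:370]);v+=240;u+=300
print("tape scene px",u.mean(),v.mean(),len(u),at_z(a,(u.mean(),v.mean()),.01))
print(tool()[1])
plan([.604,-.062,.20],[.076,.997])
E
```

```text
barrel [ 0.4622 -0.2263  0.0342] 0.002715538648670056
809 [ 0.4609 -0.2248  0.0617] 0.07005632333403233
[[-0.149   0.9888]
 [ 0.9888  0.149 ]] [0.7509 0.3645]
-0.046000732986943654 0.044659138123739804 [ 0.461  -0.2255]
tape px 190.0 126.0 27 [0.7203 0.0591 0.01  ]
tape scene px 333.2903225806452 261.2903225806452 31 [0.7207 0.0593 0.01  ]
[[ 0.9363  0.3511 -0.    ]
 [ 0.3511 -0.9363  0.    ]
 [-0.     -0.     -1.    ]]
  opt 1 rot [-0.     -0.     -2.7067]
  opt -1 rot [-0.      0.      0.4349]
slide cm [ 54.3773 -40.4845   3.9281] rot [-0.      0.      0.4349] t 1.55 q6 -0.03690473821594852 q1 -1.2489064685234157
```

play_rows(
  slide=[
    [54.4,-40.5,2],
    [54.4,-40.5,2],
    [54.4,-40.5,2],
    [54.4,-40.5,2],
    [54.4,-40.5,2],
    [54.4,-40.5,2],
    [54.4,-40.5,2],
    [54.4,-40.5,2],
    [54.4,-40.5,2],
    [54.4,-40.5,2],
    [54.4,-40.5,2],
    [54.4,-40.5,2],
  ],
  delta_rot=[
    [0,0,0.435],
    [0,0,0.435],
    [0,0,0.435],
    [0,0,0.435],
    [0,0,0.435],
    [0,0,0.435],
    [0,0,0.435],
    [0,0,0.435],
    [0,0,0.435],
    [0,0,0.435],
    [0,0,0.435],
    [0,0,0.435],
  ],
)

```text
time: 2.55
tool_pos: [0.5084, -0.21, 0.2249]
tcp_rot: [3.139, -0.12, 0.001]
wrist_force: [0.6, -1.6, -0.8]
width: 1.0
```

play_rows(
  slide=[
    [0,0,0],
    [0,0,0],
    [0,0,0],
    [0,0,0],
  ],
  delta_rot=[
    [0,0,0],
    [0,0,0],
    [0,0,0],
    [0,0,0],
  ],
)

```text
time: 2.88
tool_pos: [0.5078, -0.2109, 0.2249]
tcp_rot: [3.138, -0.121, 0.001]
wrist_force: [0.6, 0.6, 0.7]
width: 1.0
```

```bash
python3 - <<'E'
from h import *
s,M=tool();w=read_camera("wrist");a=read_camera("scene");b=read_camera("top")
cv2.imwrite("pics/b_wrist.png",w["image"][:,:,::-1])
print(s["tool_pos"],s["time"],s["wrist_force"],s["joint_vel"])
for n in["knob","pointer","tape_mark","v_seat","rail_mid"]:
    for p,S in((w,s),(a,None),(b,None)):
        print(n,[(np.round(x["at"],1),round(x["conf"],2)) for x in landmark_of(n,p)[:2]])
E
```

```text
[ 0.5078 -0.2109  0.2249] 2.8833 [0.556  0.6212 0.708 ] [-0.0172 -0.0001 -0.0001  0.003   0.0006  0.0021]
knob [(array([93.7, 81.6]), 0.75)]
knob [(array([265., 229.]), 0.55), (array([344. , 172.8]), 0.38)]
knob [(array([310.7, 231.5]), 0.73), (array([215.2, 228.7]), 0.53)]
pointer [(array([94.8, 86.7]), 0.56), (array([271.5, 208.6]), 0.16)]
pointer [(array([277.8, 272.4]), 0.95), (array([272.2, 236.9]), 0.55)]
pointer [(array([243.1, 125. ]), 0.72)]
tape_mark []
tape_mark [(array([333.9, 260.5]), 0.54), (array([263.7, 227.5]), 0.41)]
tape_mark [(array([190.7, 124.5]), 0.58), (array([219.3, 147.6]), 0.5)]
v_seat [(array([59.5,  8.3]), 0.64), (array([ 87.1, 199.9]), 0.34)]
v_seat [(array([274.1, 236.5]), 0.87)]
v_seat []
rail_mid [(array([42.2, 25. ]), 0.97), (array([269.1, 204.7]), 0.68)]
rail_mid [(array([292.8, 247.7]), 0.83), (array([183.9, 205.3]), 0.55)]
rail_mid [(array([219.9, 145.4]), 0.57)]
```

View pics/b_wrist.png

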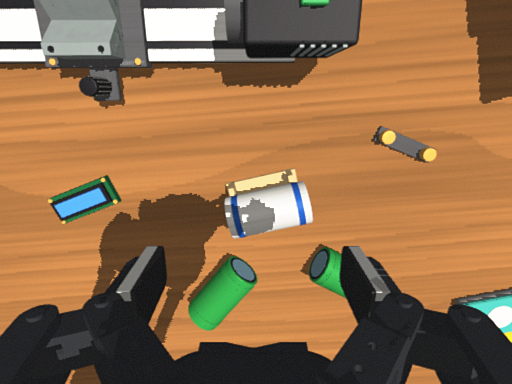

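The wrist view shows the blue-banded barrel at (269,205), the knob's top at (92,87) and two green decoys below the barrel. I'll measure the barrel and knob by depth here.

```bash
python3 - <<'E'
from h import *
s,M=tool();w=read_camera("wrist")
def cloud(p,u0,u1,v0,v1,s=None):
    return np.array([at_depth(p,(u,v),s) for v in range(v0,v1) for u in range(u0,u1) if p["depth"][v,u]>0])
P=cloud(w,215,325,160,245,s)
k=(P[:,2]>.045)&(P[:,2]<.09);P=P[k]
c=P.mean(0);V=np.linalg.svd((P-c)[:,:2],full_matrices=False)[2];ax=V[0]*np.sign(V[0][1])
print("ax",ax,"yaw",np.arctan2(-ax[0],ax[1]),"zmax",np.sort(P[:,2])[-20:][0])
t=(P-c)[:,:2]@ax;n=np.array([ax[1],-ax[0]]);
# circle fit in cross-section
q=(P-c)[:,:2]@n;A=np.c_[q,P[:,2],np.ones(len(q))];sol=np.linalg.lstsq(A,-(q**2+P[:,2]**2),rcond=None)[0]
qc,zc=-sol[0]/2,-sol[1]/2;print("r",np.sqrt(qc**2+zc**2-sol[2]),"zc",zc)
tt=(np.percentile(t,.5)+np.percentile(t,99.5))/2
print("center",c[:2]+ax*tt+n*qc, "len",np.percentile(t,99.5)-np.percentile(t,.5))
K=cloud(w,75,130,65,105,s);K=K[(K[:,2]>.052)&(K[:,2]<.07)];print("knob top",K.mean(0),len(K),K.min(0),K.max(0))
print(landmark_of("barrel_center",w)[:3])
plan([.606,-.062,.14],[.076,.997])
E
```

```text
ax [-0.1491  0.9888] yaw 0.14964207966190238 zmax 0.06673228761807809
r 0.02330068299057639 zc 0.04233420114935219
center [ 0.459  -0.2248] len 0.0884522127584414
knob top [ 0.6031 -0.0645  0.0586] 355 [ 0.5938 -0.0724  0.052 ] [ 0.6118 -0.0548  0.0616]
[{'at': [267.5, 209.7], 'conf': 0.97}, {'at': [224.5, 291.8], 'conf': 0.77}, {'at': [350.6, 280.5], 'conf': 0.65}]
  opt 1 rot [-0.0014 -0.0006  3.1415]
  opt -1 rot [ 0.0004 -0.0009 -0.    ]
slide cm [  8.5981 -15.4905   8.4922] rot [ 0.0004 -0.0009 -0.    ] t 3.8833 q6 1.2101952524015898 q1 -0.4367491879590589
```

play_rows(
  slide=[
    [8.2,-15.3,4],
    [8.2,-15.3,6],
    [8.2,-15.3,8],
    [8.2,-15.3,8],
    [8.2,-15.3,8],
    [8.2,-15.3,8],
    [8.2,-15.3,8],
    [8.2,-15.3,11],
    [8.2,-15.3,13],
    [8.2,-15.3,15],
    [8.2,-15.3,15],
    [8.2,-15.3,15],
  ],
  delta_rot=[
    [0,0,0],
    [0,0,0],
    [0,0,0],
    [0,0,0],
    [0,0,0],
    [0,0,0],
    [0,0,0],
    [0,0,0],
    [0,0,0],
    [0,0,0],
    [0,0,0],
    [0,0,0],
  ],
)

```text
time: 4.88
tool_pos: [0.601, -0.0646, 0.0747]
tcp_rot: [3.139, -0.121, -0.002]
wrist_force: [0.7, -0.4, 0.6]
width: 1.0
```

```bash
python3 - <<'E'
from h import *
s,M=tool();w=read_camera("wrist")
cv2.imwrite("pics/c_wrist.png",w["image"][:,:,::-1])
plan([.603,-.0637,.046],[.076,.997])
E
```

```text
opt 1 rot [-0.003  -0.001   3.1405]
  opt -1 rot [ 0.0007 -0.0019 -0.0011]
slide cm [ 0.0572 -0.101   3.0117] rot [ 0.0007 -0.0019 -0.0011] t 4.9333 q6 1.5006378202549782 q1 -0.1477317445509945
```

View pics/c_wrist.png

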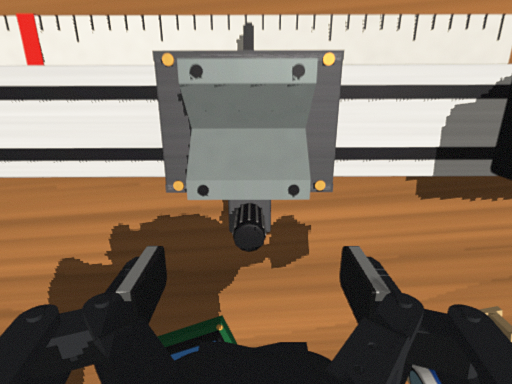

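The view shows the knob centred between the open fingers at (249,232), the rail parallel to the image rows, and the tape at (31,40). Next I'll descend and grip.

play_rows(
  slide=[
    [0.05,-0.1,1.5],
    [0.05,-0.1,3],
    [0.05,-0.1,3],
    [0.05,-0.1,3],
  ],
  delta_rot=[
    [0,0,0],
    [0,0,0],
    [0,0,0],
    [0,0,0],
  ],
)

```text
time: 5.27
tool_pos: [0.6034, -0.0642, 0.0474]
tcp_rot: [3.138, -0.122, 0.005]
wrist_force: [0.6, 0.7, -0.0]
width: 0.999
```

play_rows(
  slide=[
    [0,0,0],
    [0,0,0],
    [0,0,0],
    [0,0,0],
    [0,0,0],
    [0,0,0],
    [0,0,0],
    [0,0,0],
    [0,0,0],
    [0,0,0],
  ],
  delta_rot=[
    [0,0,0],
    [0,0,0],
    [0,0,0],
    [0,0,0],
    [0,0,0],
    [0,0,0],
    [0,0,0],
    [0,0,0],
    [0,0,0],
    [0,0,0],
  ],
  hand=0,
  force=25,
)

```text
time: 6.1
tool_pos: [0.6037, -0.064, 0.0479]
tcp_rot: [3.139, -0.122, 0.005]
wrist_force: [-0.6, 2.1, 5.6]
width: 0.198
```

```bash
python3 - <<'E'
from h import *
s,M=tool();w=read_camera("wrist")
cv2.imwrite("pics/d_wrist.png",w["image"][:,:,::-1])
b=read_camera("top");a=read_camera("scene")
for i in range(1):
  for p,S in((w,s),(a,None),(b,None)):
    for n in ("pointer","tape_mark"):
      print(n,[(np.round(x["at"],1),round(x["conf"],2),at_z(p,x["at"],.012 if n=="pointer" else .01,S)) for x in landmark_of(n,p)[:2]])
print(s["width"],s["wrist_force"],s["tool_pos"],s["time"])
im=w["image"].astype(int);red=(im[...,0]>150)&(im[...,1]<80)&(im[...,2]<80);v,u=np.nonzero(red);print(u.mean(),v.mean(),u.min(),u.max(),v.min(),v.max())
print("tape",at_z(w,(u.mean(),v.mean()),.01,s),"tool x,y in world",M[:,0],M[:,1])
E
```

```text
pointer []
tape_mark []
pointer [(array([279. , 273.5]), 0.83, array([ 0.7108, -0.07  ,  0.012 ]))]
tape_mark [(array([333.4, 260.7]), 0.57, array([0.7193, 0.0603, 0.01  ]))]
pointer [(array([122.6, 135.5]), 0.24, array([0.696 , 0.2212, 0.012 ]))]
tape_mark []
0.19786286295194525 [-0.5737  2.0867  5.6145] [ 0.6037 -0.064   0.0479] 6.1
4.374468085106383 46.03617021276596 0 13 8 67
tape [0.715  0.0565 0.01  ] tool x,y in world [ 0.997  -0.0775  0.0034] [-0.0775 -0.997   0.0006]
```

View pics/d_wrist.png

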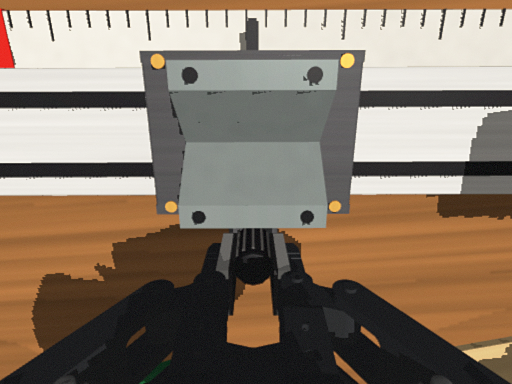

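The knob is gripped, with its top at (254,262). The pointer is at (251,35) and the tape is at the left edge of the image. I'll slide about 132 mm along the rail, which is tool -y.

play_rows(
  slide=[
    [0,-0.6,0],
    [0,-1.8,0],
    [0,-3.0,0],
    [0,-4.2,0],
    [0,-5.4,0],
    [0,-6.6,0],
    [0,-7.8,0],
    [0,-9.0,0],
    [0,-10.2,0],
    [0,-11.4,0],
    [0,-12.4,0],
    [0,-13.0,0],
  ],
  delta_rot=[
    [0,0,0],
    [0,0,0],
    [0,0,0],
    [0,0,0],
    [0,0,0],
    [0,0,0],
    [0,0,0],
    [0,0,0],
    [0,0,0],
    [0,0,0],
    [0,0,0],
    [0,0,0],
  ],
)

```text
time: 7.55
tool_pos: [0.6134, 0.066, 0.0479]
tcp_rot: [3.137, -0.12, 0.004]
wrist_force: [-3.1, -4.5, 5.0]
width: 0.199
```

play_rows(
  slide=[
    [0,-0.1,0],
    [0,-0.1,0],
    [0,-0.1,0],
  ],
  delta_rot=[
    [0,0,0],
    [0,0,0],
    [0,0,0],
  ],
)

```text
time: 7.8
tool_pos: [0.6135, 0.0675, 0.0479]
tcp_rot: [3.138, -0.121, 0.004]
wrist_force: [-1.1, 0.9, 3.9]
width: 0.203
```

```bash
python3 - <<'E'
from h import *
s,M=tool();w=read_camera("wrist")
cv2.imwrite("pics/e_wrist.png",cv2.resize(w["image"][0:110,150:350,::-1],None,fx=4,fy=4))
print(s["width"],s["wrist_force"],s["tool_pos"],s["time"],np.dot(s["tool_pos"],[.0775,.997,0]))
im=w["image"].astype(int);red=(im[...,0]>150)&(im[...,1]<80)&(im[...,2]<80);v,u=np.nonzero(red);print(u.mean(),v.mean(),u.min(),u.max(),v.min(),v.max(),len(u))
print(landmark_of("pointer",w)[:2],landmark_of("tape_mark",w)[:2])
E
```

```text
0.2030878382148451 [-1.1075  0.8816  3.8552] [0.6135 0.0675 0.0479] 7.8 0.11487062061431592
255.29912023460412 21.296187683284458 245 263 8 49 341
[{'at': [252.5, 27.0], 'conf': 0.79}] [{'at': [255.2, 35.0], 'conf': 0.97}]
```

View pics/e_wrist.png

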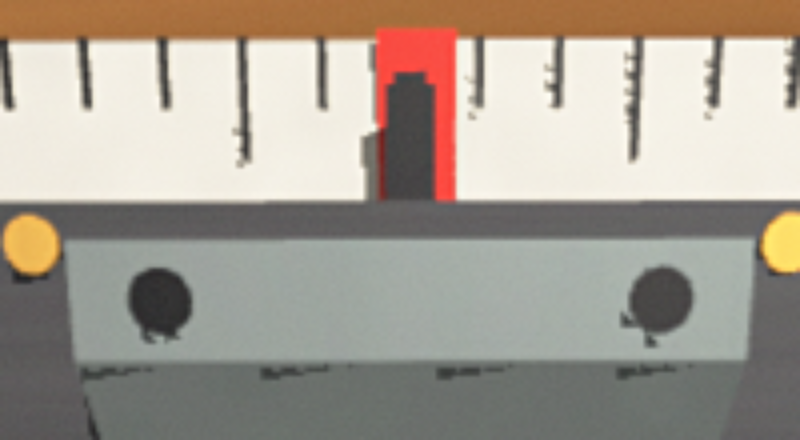

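The pointer (crop x=410) stands within 1 mm of the tape's middle (crop x=416). I'll release the knob and rise.

play_rows(
  slide=[
    [0,0,0],
    [0,0,0],
    [0,0,0],
    [0,0,0],
    [0,0,0],
    [0,0,-0.5],
    [0,0,-3],
    [0,0,-6],
    [0,0,-10],
    [0,0,-13],
    [0,0,-13],
    [0,0,-13],
  ],
  delta_rot=[
    [0,0,0],
    [0,0,0],
    [0,0,0],
    [0,0,0],
    [0,0,0],
    [0,0,0],
    [0,0,0],
    [0,0,0],
    [0,0,0],
    [0,0,0],
    [0,0,0],
    [0,0,0],
  ],
  hand=1,
)

```text
time: 8.95
tool_pos: [0.6154, 0.0677, 0.1819]
tcp_rot: [3.139, -0.122, 0.015]
wrist_force: [0.4, 1.0, -0.0]
width: 0.998
```

```bash
python3 - <<'E'
from h import *
s,M=tool();w=read_camera("wrist")
np.savez("vview.npz",depth=w["depth"],image=w["image"],T=T_(w,s),f=f_(w),c=[w["cx"],w["cy"]])
cv2.imwrite("pics/f_wrist.png",w["image"][:,:,::-1])
print(s["width"],s["wrist_force"],s["tool_pos"],s["time"],s["joint_vel"].max())
T=T_(w,s);f=f_(w);d=w["depth"];v,u=np.mgrid[:384,:512];
C=np.stack([(u-w["cx"])/f*d,-(v-w["cy"])/f*d,-d],-1);W=C@T[:3,:3].T+T[:3,3];W[d==0]=np.nan
e=np.array([.0775,.997]);n=np.array([.997,-.0775])
al=W[...,:2]@e;ac=W[...,:2]@n;z=W[...,2]
c0=np.array([.6713,.0630]);print("along0",c0@e,"across0",c0@n)
m=(z>.062)&(z<.075)&(abs(al-c0@e)<.05)&(abs(ac-c0@n)<.05)
print("top",np.median(z[m]),"al",np.percentile(al[m],[1,99]),"mid",np.percentile(al[m],[1,99]).mean(),"ac",np.percentile(ac[m],[1,99]),np.percentile(ac[m],[1,99]).mean())
# V faces: fit z = a +- x
v=(z>.05)&(z<.064)&(abs(al-c0@e)<.027)&(abs(ac-c0@n)<.025)
for sg in(-1,1):
    k=v&((ac-c0@n)*sg>.003);p=np.polyfit(ac[k],z[k],1);print(sg,k.sum(),p)
    if sg<0:p1=p
    else:print("vertex ac",-(p[1]-p1[1])/(p[0]-p1[0]),"z",np.polyval(p,-(p[1]-p1[1])/(p[0]-p1[0])))
E
```

```text
0.9984002532689945 [ 0.4125  0.9921 -0.0296] [0.6154 0.0677 0.1819] 8.95 0.06342402562133788
along0 0.11483675 across0 0.6644036
top 0.06833073347947176 al [0.0855 0.1443] mid 0.11489799238219583 ac [0.6323 0.6954] 0.6638456201562968
-1 1166 [-0.9689  0.6906]
1 1053 [ 0.9829 -0.6057]
vertex ac 0.6641146187903401 z 0.047082956042064916
```

View pics/f_wrist.png

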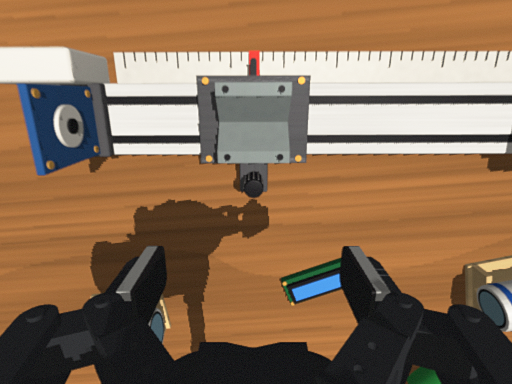

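```bash
python3 - <<'E'
from h import *
plan([.4597,-.225,.16],[.989,.149])
z=np.load("vview.npz");d=z["depth"]
for (u,v) in [(155,250),(150,260),(160,252),(140,270),(350,252),(362,262)]:
    D=d[v,u];c=np.array([(u-z["c"][0])/z["f"]*D,-(v-z["c"][1])/z["f"]*D,-D,1])
    from numpy.linalg import inv
    print(u,v,D,(np.array(read_camera("wrist")["hand_eye"])@c)[:3] if (u,v)==(155,250) else "", )
E
```

```text
opt 1 rot [ 0.0047 -0.0033 -1.7977]
  opt -1 rot [-0.0031 -0.0044  1.3439]
slide cm [-13.1047  30.3642   1.8773] rot [-0.0031 -0.0044  1.3439] t 9.0 q6 1.7185921980494383 q1 0.06996776929788155
155 250 0.13704185 [ 0.0108 -0.044  -0.0125]
150 260 0.12802148 
160 252 0.13997056 
140 270 0.12030436 
350 252 0.13519377 
362 262 0.1271709
```

play_rows(
  slide=[
    [-1.1,2.6,0],
    [-2.6,6,0.2],
    [-4.3,10,0.5],
    [-6,14,0.8],
    [-7.7,18,1],
    [-9.4,22,1.3],
    [-11.2,26,1.6],
    [-12.5,29,1.8],
    [-13.1,30.4,1.9],
    [-13.1,30.4,1.9],
    [-13.1,30.4,1.9],
    [-13.1,30.4,1.9],
  ],
  delta_rot=[
    [0,0,-0.12],
    [0,0,-0.24],
    [0,0,-0.36],
    [0,0,-0.48],
    [0,0,-0.6],
    [0,0,-0.72],
    [0,0,-0.84],
    [0,0,-0.96],
    [0,0,-1.08],
    [0,0,-1.2],
    [0,0,-1.32],
    [0.003,-0.002,-1.44],
  ],
)

```text
time: 10.05
tool_pos: [0.4563, -0.2255, 0.1561]
tcp_rot: [-2.452, -1.956, 0.004]
wrist_force: [0.1, 0.9, -0.2]
width: 1.005
```

play_rows(
  slide=[
    [0,0,0],
    [0,0,0],
    [0,0,0],
    [0,0,0],
    [0,0,0],
  ],
  delta_rot=[
    [0,0,-0.12],
    [0,0,-0.24],
    [0,0,-0.36],
    [0,0,-0.36],
    [0,0,-0.36],
  ],
)

```text
time: 10.47
tool_pos: [0.4551, -0.2249, 0.1543]
tcp_rot: [-2.063, -2.357, 0.003]
wrist_force: [0.1, -0.7, -0.4]
width: 1.002
```

```bash
python3 - <<'E'
from h import *
s,M=tool();w=read_camera("wrist")
cv2.imwrite("pics/g_wrist.png",w["image"][:,:,::-1])
T=T_(w,s);f=f_(w);d=w["depth"];v,u=np.mgrid[:384,:512];
C=np.stack([(u-w["cx"])/f*d,-(v-w["cy"])/f*d,-d],-1);W=C@T[:3,:3].T+T[:3,3]
k=(d>0)&(abs(W[...,0]-.46)<.05)&(abs(W[...,1]+.225)<.06)&(W[...,2]>.045)&(W[...,2]<.075)
P=W[k];c=P.mean(0);V=np.linalg.svd((P-c)[:,:2],full_matrices=False)[2];ax=V[0]*np.sign(V[0][1]);n=np.array([ax[1],-ax[0]])
t=(P-c)[:,:2]@ax;q=(P-c)[:,:2]@n;A=np.c_[q,P[:,2],np.ones(len(q))];sol=np.linalg.lstsq(A,-(q**2+P[:,2]**2),rcond=None)[0];qc,zc=-sol[0]/2,-sol[1]/2
pt=np.percentile(t,[.5,99.5]);print("ax",ax,"zc",zc,"r",np.sqrt(qc**2+zc**2-sol[2]),"len",np.diff(pt),"center",c[:2]+ax*pt.mean()+n*qc,len(P))
o=c[:2]+ax*pt.mean()+n*qc
plan([.4597,-.225,.038],n)
plan([o[0],o[1],.038],n)
E
```

```text
ax [-0.1491  0.9888] zc 0.04375173830269901 r 0.022085183798873764 len [0.0891] center [ 0.4588 -0.2242] 6063
  opt 1 rot [-0.0068 -0.0048 -0.0168]
  opt -1 rot [-0.0074  0.0106  3.1248]
slide cm [-0.1107  0.5099 11.6623] rot [-0.0068 -0.0048 -0.0168] t 10.5167 q6 -0.6404557888395853 q1 -0.5077926784259004
  opt 1 rot [-0.0068 -0.0048 -0.0168]
  opt -1 rot [-0.0074  0.0106  3.1248]
slide cm [-0.0228  0.4274 11.6633] rot [-0.0068 -0.0048 -0.0168] t 10.5167 q6 -0.6404557888395853 q1 -0.5077926784259004
```

View pics/g_wrist.png

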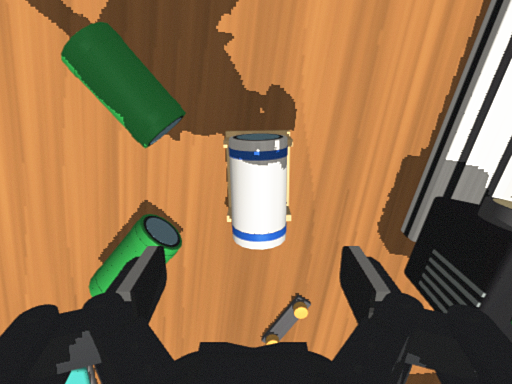

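The blue barrel is centred ahead of the fingers at (258,190). A green decoy is near the left finger at (135,255), so I'll check that clearance first.

```bash
python3 - <<'E'
from h import *
s,M=tool();b=read_camera("top");a=read_camera("scene");w=read_camera("wrist")
n=np.array([.989,.149]);ax=np.array([-.149,.989]);o=np.array([.459,-.2245])
for nm,p,S in(("top",b,None),("scene",a,None),("wrist",w,s)):
    T=T_(p,S);f=f_(p);d=p["depth"];v,u=np.mgrid[:384,:512];im=p["image"].astype(int)
    C=np.stack([(u-p["cx"])/f*d,-(v-p["cy"])/f*d,-d],-1);W=C@T[:3,:3].T+T[:3,3]
    g=(im[...,1]>im[...,0]+30)&(im[...,1]>im[...,2]+20)&(d>0)&(W[...,2]>.004)&(W[...,2]<.07)&(np.hypot(W[...,0]-.459,W[...,1]+.2245)<.2)
    P=W[g];q=(P[:,:2]-o)@n;t=(P[:,:2]-o)@ax
    k=abs(t)<.02
    print(nm,g.sum(),"across within finger band",(q[k].min(),q[k].max()) if k.any() else None,"all near", P[(q>-.075)].shape, np.c_[q,t][(q>-.075)&(abs(t)<.06)][:5])
E
```

```text
top 1268 across within finger band None all near (43, 3) [[-0.0712  0.0578]
 [-0.0727  0.0589]
 [-0.0733  0.0564]]
scene 1019 across within finger band None all near (71, 3) [[-0.0727  0.0568]
 [-0.073   0.0539]
 [-0.0739  0.0569]
 [-0.0733  0.0594]
 [-0.0697  0.0579]]
wrist 9165 across within finger band None all near (407, 3) [[-0.0702  0.0599]
 [-0.0694  0.0599]
 [-0.0685  0.0599]
 [-0.0678  0.0598]
 [-0.0676  0.0597]]
```

play_rows(
  slide=[
    [-0.05,0.45,1],
    [-0.05,0.45,3],
    [-0.05,0.45,5],
    [-0.05,0.45,7],
    [-0.05,0.45,9],
    [-0.05,0.45,10.5],
    [-0.05,0.45,11.4],
    [-0.05,0.45,11.7],
    [-0.05,0.45,11.7],
    [-0.05,0.45,11.7],
  ],
  delta_rot=[
    [-0.007,-0.005,-0.017],
    [-0.007,-0.005,-0.017],
    [-0.007,-0.005,-0.017],
    [-0.007,-0.005,-0.017],
    [-0.007,-0.005,-0.017],
    [-0.007,-0.005,-0.017],
    [-0.007,-0.005,-0.017],
    [-0.007,-0.005,-0.017],
    [-0.007,-0.005,-0.017],
    [-0.007,-0.005,-0.017],
  ],
)

```text
time: 11.5
tool_pos: [0.4605, -0.2252, 0.0393]
tcp_rot: [2.045, 2.38, 0.001]
wrist_force: [0.1, -0.1, 0.8]
width: 1.0
```

```bash
python3 - <<'E'
from h import *
plan([.4592,-.2246,.038],[.9888,.1491])
s,M=tool();print(s["tool_pos"],s["wrist_force"])
E
```

```text
opt 1 rot [0.0026 0.002  0.0016]
  opt -1 rot [-0.0032  0.004  -3.14  ]
slide cm [ 0.0807 -0.1187  0.1273] rot [0.0026 0.002  0.0016] t 11.5 q6 -0.6546285464264954 q1 -0.5034363718749518
[ 0.4605 -0.2252  0.0393] [ 0.0648 -0.0763  0.8292]
```

play_rows(
  slide=[
    [0.05,-0.1,0.12],
    [0.05,-0.1,0.12],
    [0.05,-0.1,0.12],
    [0.05,-0.1,0.12],
    [0.05,-0.1,0.12],
    [0.05,-0.1,0.12],
    [0.05,-0.1,0.12],
    [0.05,-0.1,0.12],
    [0.05,-0.1,0.12],
    [0.05,-0.1,0.12],
  ],
  delta_rot=[
    [0,0,0],
    [0,0,0],
    [0,0,0],
    [0,0,0],
    [0,0,0],
    [0,0,0],
    [0,0,0],
    [0,0,0],
    [0,0,0],
    [0,0,0],
  ],
  hand=0,
  force=45,
)

```text
time: 12.33
tool_pos: [0.4592, -0.2253, 0.0392]
tcp_rot: [2.045, 2.381, -0.0]
wrist_force: [-4.4, 0.3, 5.8]
width: 0.544
```

```bash
python3 - <<'E'
from h import *
s,M=tool();w=read_camera("wrist")
cv2.imwrite("pics/h_wrist.png",w["image"][:,:,::-1])
print(s["width"],s["tool_pos"],s["wrist_force"],s["torque"],s["time"])
for u,v in [(165,262),(170,255),(340,255),(345,262)]:
    D=w["depth"][v,u];f=f_(w);c=np.array([(u-w["cx"])/f*D,-(v-w["cy"])/f*D,-D,1]);print(u,v,(w["hand_eye"]@c)[:3])
E
```

```text
0.5444913015191368 [ 0.4592 -0.2253  0.0392] [-4.4036  0.284   5.8443] [-0.0281  0.7089  0.0456] 12.3333
165 262 [-0.0277 -0.0574  0.0393]
170 255 [-0.0222 -0.0536  0.0388]
340 255 [-0.0226  0.057   0.0398]
345 262 [-0.0278  0.0607  0.0398]
```

View pics/h_wrist.png

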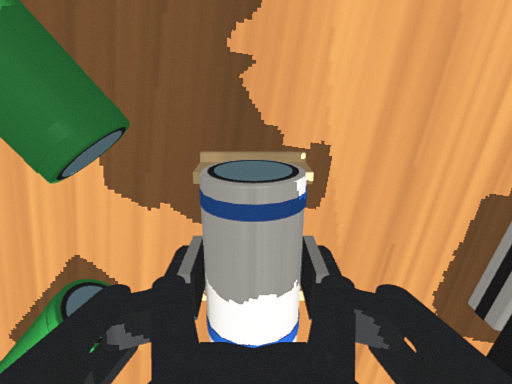

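The barrel is held between the pads, its far end ring at (253,172). The fingertips are at about (190,240) and (312,240). I'll lift it.

play_rows(
  slide=[
    [0,0,-0.5],
    [0,0,-1.5],
    [0,0,-3],
    [0,0,-5],
    [0,0,-7],
    [0,0,-9],
    [0,0,-11],
    [0,0,-12],
    [0,0,-12],
    [0,0,-12],
  ],
  delta_rot=[
    [0,0,0],
    [0,0,0],
    [0,0,0],
    [0,0,0],
    [0,0,0],
    [0,0,0],
    [0,0,0],
    [0,0,0],
    [0,0,0],
    [0,0,0],
  ],
)

```text
time: 13.22
tool_pos: [0.4592, -0.2251, 0.1597]
tcp_rot: [2.044, 2.38, 0.0]
wrist_force: [-0.0, -0.7, -2.3]
width: 0.543
```

```bash
python3 - <<'E'
from h import *
s,M=tool();w=read_camera("wrist")
np.savez("held.npz",depth=w["depth"],image=w["image"],he=w["hand_eye"],f=f_(w),c=[w["cx"],w["cy"]])
cv2.imwrite("pics/i_wrist.png",w["image"][:,:,::-1])
print(s["width"],s["tool_pos"],s["wrist_force"],s["time"])
f=f_(w);d=w["depth"];v,u=np.mgrid[:384,:512];he=w["hand_eye"]
C=np.stack([(u-w["cx"])/f*d,-(v-w["cy"])/f*d,-d],-1);W=C@he[:3,:3].T+he[:3,3]
for uv in [(185,238),(190,238),(193,240),(198,238),(308,238),(313,238),(317,240)]:print(uv,W[uv[1],uv[0]])
# barrel pts
k=(d>0)&(u>205)&(u<300)&(v>160)&(v<335)&(W[...,2]<.005)&(W[...,2]>-.03)&(abs(W[...,1])<.022)
P=W[k];A=np.c_[P[:,1],P[:,2],np.ones(len(P))];sol=np.linalg.lstsq(A,-(P[:,1]**2+P[:,2]**2),rcond=None)[0]
print("circle y,z",-sol[0]/2,-sol[1]/2,"r",np.sqrt(sol[0]**2/4+sol[1]**2/4-sol[2]),"x range",np.percentile(P[:,0],[.5,99.5]),len(P))
# tilt/yaw: fit per x-slices
for x0 in(-.01,0.01,.03,.04):
    k2=abs(P[:,0]-x0)<.006;Q=P[k2]
    if len(Q)>50:
        A=np.c_[Q[:,1],np.ones(len(Q))];r=-(Q[:,1]**2) ; s3=np.linalg.lstsq(np.c_[Q[:,1],Q[:,2],np.ones(len(Q))],-(Q[:,1]**2+Q[:,2]**2),rcond=None)[0];print(x0,-s3[:2]/2,"top",np.percentile(Q[:,2],2),len(Q))
E
```

```text
0.5427402430342402 [ 0.4592 -0.2251  0.1597] [-0.0171 -0.7489 -2.2757] 13.2167
(185, 238) [-0.072  -0.073   0.1595]
(190, 238) [-0.0718 -0.0675  0.1592]
(193, 240) [ 0.011  -0.0286 -0.0039]
(198, 238) [ 0.0106 -0.0267 -0.0011]
(308, 238) [ 0.0106  0.0271 -0.001 ]
(313, 238) [ 0.0106  0.0296 -0.0011]
(317, 240) [-0.0748  0.0698  0.1605]
circle y,z -1.5715113766681634e-05 -0.009488385411489955 r 0.017624065595820772 x range [-0.0305  0.0459] 15622
-0.01 [-0.0001 -0.0027] top -0.026643810767005904 2030
0.01 [-0.     -0.0029] top -0.026773665111484237 2312
0.03 [-0.     -0.0034] top -0.027200480408890584 2510
0.04 [-0.     -0.0114] top -0.026980506173005993 4281
```

View pics/i_wrist.png

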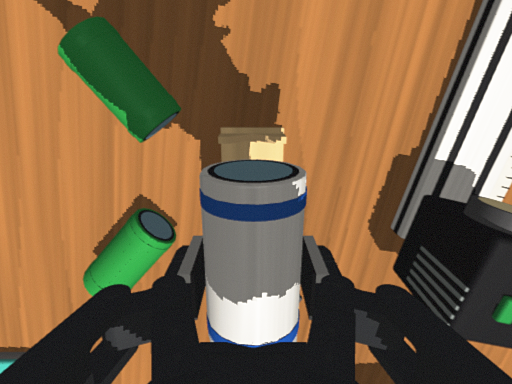

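The barrel is held level and centred, with its centre about 3 mm above the TCP. The cradle is left behind at (253,145). Now I'll carry it over the V.

```bash
python3 - <<'E'
from h import *
plan([.6709,.0622,.15],[.997,-.0775])
E
```

```text
opt 1 rot [0.0014 0.0019 0.2292]
  opt -1 rot [-0.0028  0.0021 -2.9124]
slide cm [25.1533 25.3415  0.8309] rot [0.0014 0.0019 0.2292] t 13.2667 q6 -0.6551604594351078 q1 -0.5040014524226424
```

play_rows(
  slide=[
    [1,1,0],
    [3,3,0],
    [5.6,5.6,0],
    [8.3,8.3,0],
    [11,11,0],
    [13.7,13.8,0.2],
    [16.5,16.6,0.4],
    [19.2,19.3,0.6],
    [21.5,21.7,0.8],
    [23.3,23.5,0.8],
    [24.6,24.8,0.8],
    [25.15,25.35,0.8],
  ],
  delta_rot=[
    [0,0,0.02],
    [0,0,0.04],
    [0,0,0.06],
    [0,0,0.09],
    [0,0,0.12],
    [0,0,0.15],
    [0,0,0.18],
    [0,0,0.2],
    [0,0,0.22],
    [0,0,0.229],
    [0,0,0.229],
    [0,0,0.229],
  ],
)

```text
time: 14.27
tool_pos: [0.6709, 0.0648, 0.1474]
tcp_rot: [-2.303, -2.136, 0.004]
wrist_force: [-1.1, 0.4, -2.8]
width: 0.545
```

play_rows(
  slide=[
    [0,0,0],
    [0,0,0],
    [0,0,0],
  ],
  delta_rot=[
    [0,0,0],
    [0,0,0],
    [0,0,0],
  ],
)

```text
time: 14.52
tool_pos: [0.6694, 0.0637, 0.1459]
tcp_rot: [-2.302, -2.135, 0.008]
wrist_force: [0.5, -0.0, -2.0]
width: 0.545
```

```bash
python3 - <<'E'
from h import *
s,M=tool();w=read_camera("wrist");a=read_camera("scene")
cv2.imwrite("pics/j_wrist.png",w["image"][:,:,::-1]);cv2.imwrite("pics/j_scene.png",cv2.resize(a["image"][130:300,200:430,::-1],None,fx=3,fy=3))
print(s["tool_pos"],s["wrist_force"],s["torque"])
plan([.6709,.0622,.09],[.997,-.0775])
E
```

```text
[0.6694 0.0637 0.1459] [ 0.5406 -0.0236 -2.0354] [-0.0136  0.0111  0.0035]
  opt 1 rot [-0.0031  0.0019  0.0013]
  opt -1 rot [-0.003  -0.0048 -3.1403]
slide cm [-0.108   0.1231  5.6905] rot [-0.0031  0.0019  0.0013] t 14.6167 q6 0.13525929967808326 q1 0.05820443859085264
```

View pics/j_wrist.png

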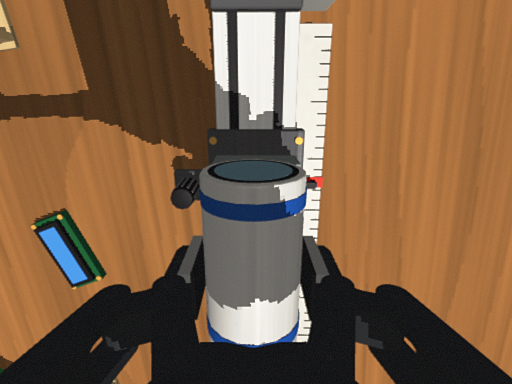

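View pics/j_scene.png

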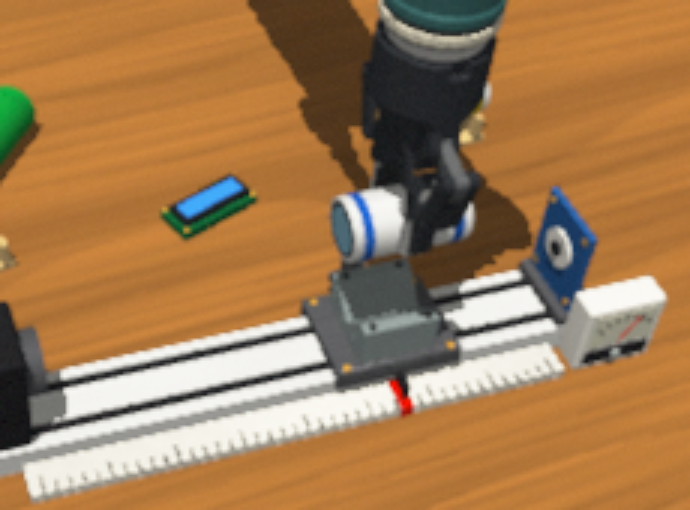

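The barrel hangs over the V, roughly aligned with the rail. I'll check the lateral offset and yaw against the rail edges in this same view.

```bash
python3 - <<'E'
from h import *
s,M=tool();w=read_camera("wrist")
f=f_(w);d=w["depth"];v,u=np.mgrid[:384,:512];he=w["hand_eye"]
C=np.stack([(u-w["cx"])/f*d,-(v-w["cy"])/f*d,-d],-1);W=C@he[:3,:3].T+he[:3,3]
Z=W@M.T+s["tool_pos"]
L=[]
for r in range(18,125,4):
    row=(Z[r,:,2]>.018)&(Z[r,:,2]<.032)&(abs(u[r]-256)<70)
    uu=u[r][row]
    if len(uu)>40: 
        y=W[r,uu,1];L.append((W[r,uu,0].mean(),y.min(),y.max(),y.min()+.033,y.max()-.033))
L=np.array(L);print(L[::5]);
mid=(L[:,1]+L[:,2])/2;p=np.polyfit(L[:,0],mid,1);print("mid line in tool: slope",p[0],"y at x=0",p[1])
# plate
for r in (132,138,144,150):
    row=(Z[r,:,2]>.032)&(Z[r,:,2]<.042)&(abs(u[r]-256)<70);uu=u[r][row]
    if len(uu)>10: print("plate",W[r,uu,1].min(),W[r,uu,1].max(),(W[r,uu,1].min()+W[r,uu,1].max())/2)
plan([.6709,.0622,.09],[.997,-.0775])
E
```

```text
[[ 0.1312 -0.0315  0.0333  0.0015  0.0003]
 [ 0.1176 -0.0314  0.0332  0.0016  0.0002]
 [ 0.1035 -0.031   0.034   0.002   0.001 ]
 [ 0.0888 -0.0318  0.0337  0.0012  0.0007]
 [ 0.0736 -0.0315  0.0336  0.0015  0.0006]
 [ 0.0577 -0.0314  0.0335  0.0016  0.0005]]
mid line in tool: slope -0.0034380786402128274 y at x=0 0.001447200115283569
plate -0.03741480680930254 0.03935301690197482 0.0009691050463361411
plate -0.03761097590810728 0.03998834410646717 0.0011886840991799444
plate -0.03691576642573999 0.04002112717665422 0.0015526803754571175
plate -0.03718311894411366 0.039396796961195954 0.0011068390085411453
  opt 1 rot [-0.0024  0.0017  0.0012]
  opt -1 rot [-0.0027 -0.0037 -3.1404]
slide cm [-0.1197  0.0914  5.7291] rot [-0.0024  0.0017  0.0012] t 14.6667 q6 0.13528186282020935 q1 0.058253094616839626
```

play_rows(
  slide=[
    [-0.1,0.11,0.5],
    [-0.1,0.11,1.5],
    [-0.1,0.11,2.5],
    [-0.1,0.11,3.5],
    [-0.1,0.11,4.3],
    [-0.1,0.11,5.0],
    [-0.1,0.11,5.5],
    [-0.1,0.11,5.8],
    [-0.1,0.11,6],
    [-0.1,0.11,6.1],
    [-0.1,0.11,6.1],
    [-0.1,0.11,6.1],
  ],
  delta_rot=[
    [-0.002,0.002,0],
    [-0.002,0.002,0],
    [-0.002,0.002,0],
    [-0.002,0.002,0],
    [-0.002,0.002,0],
    [-0.002,0.002,0],
    [-0.002,0.002,0],
    [-0.002,0.002,0],
    [-0.002,0.002,0],
    [-0.002,0.002,0],
    [-0.002,0.002,0],
    [-0.002,0.002,0],
  ],
)

```text
time: 15.67
tool_pos: [0.6715, 0.0624, 0.0868]
tcp_rot: [2.304, 2.135, 0.001]
wrist_force: [0.6, -0.4, -1.8]
width: 0.544
```

```bash
python3 - <<'E'
from h import *
s,M=tool();print(s["tool_pos"],s["wrist_force"])
plan([.6709,.0622,.0785],[.997,-.0775])
E
```

```text
[0.6715 0.0624 0.0868] [ 0.5815 -0.4451 -1.7779]
  opt 1 rot [ 0.0006 -0.0004  0.0012]
  opt -1 rot [ 0.0006  0.0009 -3.1404]
slide cm [-0.0276 -0.0608  0.8317] rot [ 0.0006 -0.0004  0.0012] t 15.6667 q6 0.13174772288749295 q1 0.05560514023671552
```

play_rows(
  slide=[
    [0,-0.05,0.1],
    [0,-0.05,0.2],
    [0,-0.05,0.3],
    [0,-0.05,0.4],
    [0,-0.05,0.5],
    [0,-0.05,0.6],
    [0,-0.05,0.6],
  ],
  delta_rot=[
    [0,0,0],
    [0,0,0],
    [0,0,0],
    [0,0,0],
    [0,0,0],
    [0,0,0],
    [0,0,0],
  ],
)

```text
time: 16.25
tool_pos: [0.6707, 0.0624, 0.0804]
tcp_rot: [-2.304, -2.135, -0.0]
wrist_force: [0.6, 0.1, -2.8]
width: 0.546
```

play_rows(
  slide=[
    [0,0,0.05],
    [0,0,0.1],
    [0,0,0.1],
    [0,0,0.1],
  ],
  delta_rot=[
    [0,0,0],
    [0,0,0],
    [0,0,0],
    [0,0,0],
  ],
)

```text
time: 16.58
tool_pos: [0.6707, 0.0624, 0.0794]
tcp_rot: [-2.304, -2.135, -0.0]
wrist_force: [-0.1, 0.6, -2.5]
width: 0.544
```

play_rows(
  slide=[
    [0,0,0.03],
    [0,0,0.06],
    [0,0,0.06],
    [0,0,0.06],
  ],
  delta_rot=[
    [0,0,0],
    [0,0,0],
    [0,0,0],
    [0,0,0],
  ],
)

```text
time: 16.92
tool_pos: [0.6708, 0.0624, 0.0788]
tcp_rot: [-2.304, -2.135, -0.0]
wrist_force: [0.0, -0.7, -2.2]
width: 0.541
```

play_rows(
  slide=[
    [0,0,0.03],
    [0,0,0.06],
    [0,0,0.06],
    [0,0,0.06],
  ],
  delta_rot=[
    [0,0,0],
    [0,0,0],
    [0,0,0],
    [0,0,0],
  ],
)

```text
time: 17.25
tool_pos: [0.6711, 0.0625, 0.0786]
tcp_rot: [2.304, 2.135, 0.001]
wrist_force: [-0.8, 0.6, 0.6]
width: 0.547
```

play_rows(
  slide=[
    [0,0,0.05],
    [0,0,0.08],
    [0,0,0.1],
    [0,0,0.12],
    [0,0,0.12],
    [0,0,0.12],
  ],
  delta_rot=[
    [0,0,0],
    [0,0,0],
    [0,0,0],
    [0,0,0],
    [0,0,0],
    [0,0,0],
  ],
)

```text
time: 17.75
tool_pos: [0.6711, 0.0624, 0.0785]
tcp_rot: [2.304, 2.135, 0.001]
wrist_force: [-3.7, 0.6, 6.2]
width: 0.545
```

play_rows(
  slide=[
    [0,-0.03,0.1],
    [0,-0.05,0.14],
    [0,-0.06,0.18],
    [0,-0.06,0.22],
    [0,-0.06,0.22],
    [0,-0.06,0.22],
  ],
  delta_rot=[
    [0,0,0],
    [0,0,0],
    [0,0,0],
    [0,0,0],
    [0,0,0],
    [0,0,0],
  ],
)

```text
time: 18.25
tool_pos: [0.6711, 0.0624, 0.0784]
tcp_rot: [2.303, 2.134, 0.003]
wrist_force: [-4.9, -1.1, 10.3]
width: 0.546
```

```bash
python3 - <<'E'
from h import *
s,M=tool();w=read_camera("wrist");b=read_camera("top");a=read_camera("scene");s2=read_state()
cv2.imwrite("pics/k_wrist.png",w["image"][:,:,::-1]);cv2.imwrite("pics/k_scene.png",cv2.resize(a["image"][160:300,230:430,::-1],None,fx=4,fy=4,interpolation=cv2.INTER_CUBIC))
print(s["tool_pos"],s["wrist_force"],s["torque"],s2["wrist_force"],s2["tool_pos"],s2["time"])
f=f_(w);d=w["depth"];v,u=np.mgrid[:384,:512];he=w["hand_eye"]
C=np.stack([(u-w["cx"])/f*d,-(v-w["cy"])/f*d,-d],-1);W=C@he[:3,:3].T+he[:3,3]
k=(d>0)&(u>205)&(u<300)&(v>160)&(v<335)&(W[...,2]<.005)&(W[...,2]>-.03)&(abs(W[...,1])<.022);P=W[k]
print("x range",np.percentile(P[:,0],[.5,99.5]),"tops",[np.percentile(P[abs(P[:,0]-x0)<.006][:,2],2) for x0 in(-.01,.01,.03)])
print(landmark_of("pointer",a)[:1],landmark_of("tape_mark",a)[:1],landmark_of("pointer",w)[:1],landmark_of("tape_mark",w)[:1])
plan([.6710,.0631,.0785],[.997,-.0775])
E
```

```text
[0.6711 0.0624 0.0784] [-4.9442 -1.1447 10.3002] [-0.1257  0.7517  0.0682] [-5.3299 -0.7211 10.5651] [0.6711 0.0624 0.0784] 18.4
x range [-0.0305  0.046 ] tops [np.float64(-0.026644820952279352), np.float64(-0.026757907776619332), np.float64(-0.027083566258380275)]
[{'at': [332.3, 260.9], 'conf': 0.96}] [{'at': [333.1, 260.7], 'conf': 0.38}] [{'at': [325.5, 206.9], 'conf': 0.7}] [{'at': [316.3, 206.4], 'conf': 0.59}]
  opt 1 rot [ 0.0021 -0.0003  0.0014]
  opt -1 rot [ 0.0005  0.0034 -3.1402]
slide cm [ 0.0686 -0.0145 -0.0078] rot [ 0.0021 -0.0003  0.0014] t 18.6 q6 0.1318669804377311 q1 0.055746252492651895
```

View pics/k_wrist.png

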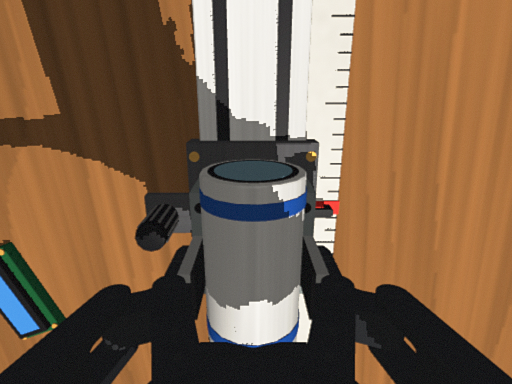

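View pics/k_scene.png

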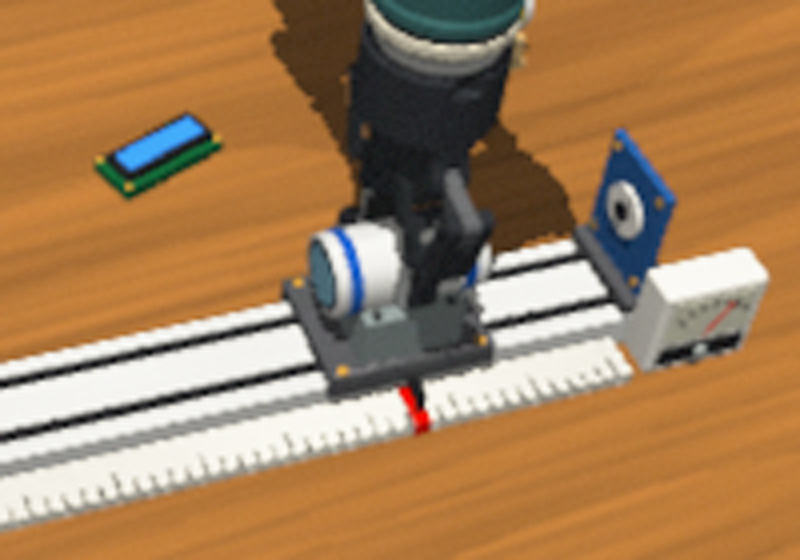

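The wrist view shows the barrel seated in the V with the pointer and tape near (325,207). The scene view agrees. The far face carries more load than the near one, so I'll shift toward the robot slightly and press a little more.

play_rows(
  slide=[
    [0,-0.06,0.2],
    [0,-0.1,0.23],
    [0,-0.14,0.26],
    [0,-0.16,0.28],
    [0,-0.16,0.28],
    [0,-0.16,0.28],
  ],
  delta_rot=[
    [0,0,0],
    [0,0,0],
    [0,0,0],
    [0,0,0],
    [0,0,0],
    [0,0,0],
  ],
)

```text
time: 19.1
tool_pos: [0.671, 0.0624, 0.0784]
tcp_rot: [2.301, 2.133, 0.007]
wrist_force: [-3.2, -1.5, 11.3]
width: 0.546
```

```bash
python3 - <<'E'
from h import *
s,M=tool();w=read_camera("wrist")
cv2.imwrite("pics/l_wrist.png",cv2.resize(w["image"][150:260,280:400,::-1],None,fx=5,fy=5,interpolation=cv2.INTER_NEAREST))
for i in range(3):
    read_camera("top"); q=read_state();print(q["wrist_force"],q["torque"],q["tool_pos"],q["time"],q["width"])
E
```

```text
[-3.1901 -0.4109 10.7152] [-0.1285  0.6262  0.1437] [0.671  0.0624 0.0784] 19.2 0.5425476165536278
[-3.6612 -0.6327 11.1089] [-0.0961  0.6513  0.088 ] [0.671  0.0624 0.0784] 19.25 0.5426623533577276
[-3.0253 -0.47   10.8772] [-0.1585  0.6158  0.0808] [0.671  0.0624 0.0784] 19.3 0.5448128478247924
```

View pics/l_wrist.png

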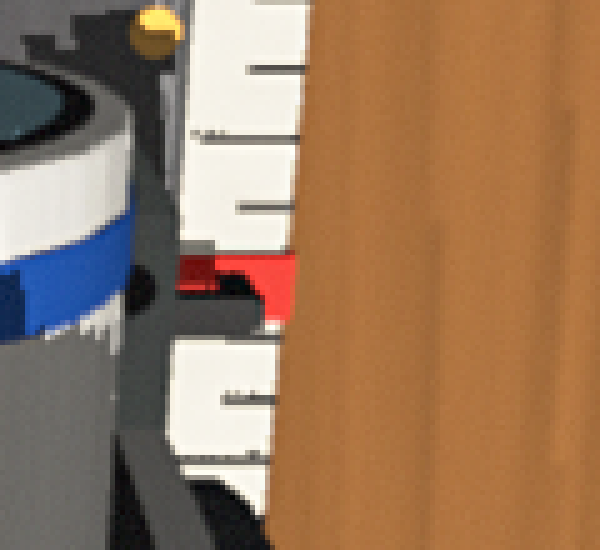

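The tape spans crop rows 255-322 and the pointer's hanging tip is at about (240,283), so it's still on the mark; the bar above is displaced by parallax. One more small balancing push.

play_rows(
  slide=[
    [0,-0.18,0.29],
    [0,-0.22,0.31],
    [0,-0.26,0.33],
    [0,-0.28,0.34],
    [0,-0.28,0.34],
    [0,-0.28,0.34],
    [0,-0.28,0.34],
    [0,-0.28,0.34],
  ],
  delta_rot=[
    [0,0,0],
    [0,0,0],
    [0,0,0],
    [0,0,0],
    [0,0,0],
    [0,0,0],
    [0,0,0],
    [0,0,0],
  ],
)

```text
time: 19.97
tool_pos: [0.671, 0.0625, 0.0784]
tcp_rot: [2.298, 2.131, 0.013]
wrist_force: [-0.7, -0.7, 11.5]
width: 0.546
```

```bash
python3 - <<'E'
from h import *
s,M=tool();w=read_camera("wrist")
print(M)
f=f_(w);d=w["depth"];v,u=np.mgrid[:384,:512];he=w["hand_eye"]
C=np.stack([(u-w["cx"])/f*d,-(v-w["cy"])/f*d,-d],-1);W=C@he[:3,:3].T+he[:3,3]
# barrel end, rail mid line & block/plate extents in tool frame
k=(d>0)&(u>205)&(u<300)&(v>160)&(v<335)&(W[...,2]<.005)&(W[...,2]>-.03)&(abs(W[...,1])<.022);P=W[k];print("barrel end x",np.percentile(P[:,0],99.5))
Z=W@M.T+s["tool_pos"];e=np.array([.0775,.997])
pl=(abs(Z[...,2]-.037)<.004)&(abs(u-252)<55)&(v<175)&(v>120)&(d>0);al=W[...,0][pl];print("plate end x",np.percentile(al,[1,50,99]))
for i in range(4):
    a=read_camera("scene"); q=read_state();print(q["wrist_force"],q["tool_pos"],q["time"],q["width"],abs(q["joint_vel"]).max())
cv2.imwrite("pics/m_scene.png",cv2.resize(a["image"][235:285,290:370,::-1],None,fx=8,fy=8,interpolation=cv2.INTER_CUBIC))
b=read_camera("top")
for n in("display","clamp_bar","spare_center"):print(n,[np.round(x["at"],1) for x in landmark_of(n,b)[:1]])
E
```

```text
[[ 0.0754  0.9971  0.0116]
 [ 0.9972 -0.0754 -0.0002]
 [ 0.0007  0.0116 -0.9999]]
barrel end x 0.04599122531673304
plate end x [0.0347 0.0449 0.0504]
[-1.7498 -0.6296 11.1935] [0.671  0.0625 0.0784] 20.0667 0.5455690640224659 0.0023373541942753482
[-0.7179 -0.9633 11.2778] [0.671  0.0625 0.0784] 20.1167 0.546389360751137 0.001718906248351227
[-1.5662 -0.6206 11.8549] [0.671  0.0625 0.0783] 20.1667 0.5443689940550243 0.0013055604100024026
[-1.606  -1.9592 12.907 ] [0.671  0.0625 0.0784] 20.2167 0.5456571738591462 0.002010187540215338
display [array([217. , 227.3])]
clamp_bar [array([371.4, 207.6])]
spare_center []
```

View pics/m_scene.png

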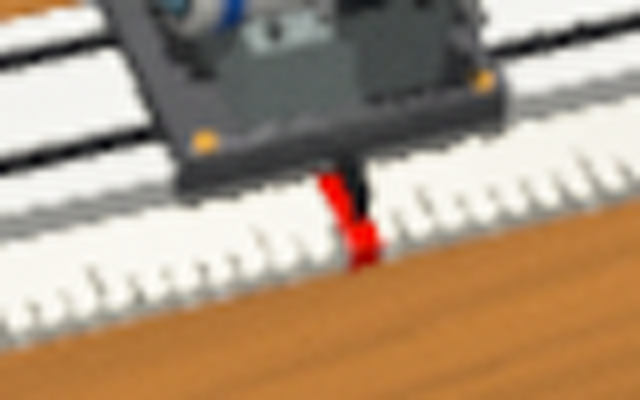

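The carriage centre is at 0.1148 m along the rail, against 0.1149 m for the tape. The barrel is centred to within about 1 mm. The pointer tip sits on the tape in the scene crop at about (360,205), and the press is steady. I'm handing the job in.

```bash
python3 - <<'E'
from workcell import *
s=read_state();print(s["wrist_force"],s["tool_pos"],s["time"]);print(finish_job())
E
```

```text
[-0.23676057 -1.306518   11.15950288] [0.67102678 0.06249079 0.07840737] 20.4167
the job is handed in; nothing more can be done
None
```

I slid the carriage by its knob until the pointer stood on the tape, then let go. I picked the blue-banded barrel out of its cradle and set it in the V-block. I handed the job in at 20.4 s while still gripping the barrel and pressing it down. No verdict was reported.

Last checks:
- **Press:** the vertical wrist force was about 11–13 N steady. With the barrel's weight that is about 13–15 N on the V, or roughly 8–10 N on each face. The face forces are worked out from the wrist force with friction ignored, because they can't be read directly.
- **Side force:** it was about −0.2 to −1.7 N after I shifted the grip slightly to even out the two faces.
- **Barrel:** it was centred lengthwise to about 1 mm and sat at the expected height. Its axis was within about 0.005 rad of the rail, and it was at rest.
- **Carriage:** its centre measured 0.1148 m along the rail, against 0.1149 m for the tape's middle.
- **Display and clamp bar:** in the top view both were within about 2 pixels of where they started.

Not confirmed or not in full agreement:
- **Pointer from the side:** in the slanted scene and wrist views the pointer looks about 3 to 4 mm off the tape's middle, in opposite directions. I put this down to parallax, since the straight-on view showed it within 1 mm.
- **Yellow-banded barrel:** the detector did not find it in the last picture. The arm never went near it.

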